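Prop the sharpening stone on its rest and bring the edge iron to it

TASK

Get ready to hone the edge iron: lean the sharpening stone lengthwise on its sloping rest, lower end on the board behind the wooden stop and the upper part propped on the steel bar, and let go of it. Then draw the edge iron (the taller of the two tools, not the scraper) straight up out of the tool block and hold it blade down, slanted about half-way between upright and level, with its blade tip about 10 cm above the middle of the leaning stone, touching nothing else; finish while still holding it there, still. Leave the scraper in the block and the jar, spool and cork block where they stand.

Things in the scene. Friction and masses are not known exactly. Their poses are not given: they have to be found in the camera images.
- stone_centre (a point): centre of the sharpening stone, a loose rectangular two-layer slab 50 x 150 x 25 mm, about 0.36 kg, lying flat on the bench at the start. Its x axis runs across the 50 mm width, y along the 150 mm length, z through the 25 mm thickness (up at the start). Either end may go down.
- rest: sloping rest, fixed: wooden board 170 x 90 x 12 mm, origin under its centre, x along it to the raised end, z up. Stop: strip across it, inner face x = -70 mm, top 24 mm above the bench. Prop: steel bar 14 mm thick along y at x = +25 mm, top 62 mm up, between posts 58 mm high (inner faces y = +-31 mm). The stone lies along x over the bar, rising to +x at about 30 deg (0.52 rad).
- rest_seat (a point): fixed point on the rest where the stone's centre lies when it leans as it should: 61 mm above the bench, x = -1.5 mm from the rest's origin (lower end then about 3 mm clear of the stop; a few mm further up the slope is fine). Axes as the rest's: x level towards the raised end, z up.
- holder: tool block, fixed: wooden block 130 x 75 x 60 mm, origin under its centre, x along the 130 mm, z up. Two holes 42 mm deep (floor 18 mm above the bench): at x = -33 mm a 14.5 mm square hole with the edge iron (it may lean up to 5 deg in it), at x = +33 mm a slot 6 x 30 mm with the scraper.
- iron_centre (a point): middle of the edge iron's axis. Loose hand tool 160 mm long, 0.09 kg: plain round beech handle 110 mm long, up to 26 mm thick, then a 13 mm ferrule and a 9 mm blade. y runs along it from blade tip (-80 mm) to handle end (+80 mm). At the start upright in the block, blade down: this point 98 mm, handle end 178 mm above the bench; handle starts 8 mm above the block.
- iron_tip (a point): tip of the edge iron's blade, on its axis, 80 mm from iron_centre; same axes.
- scraper_centre (a point): short scraper standing in the block's other hole, flat blade down in a slot: 139 mm long, bulbous handle up to 22 mm thick, top at 157 mm, lower than the edge iron; a bit of bare ferrule shows between block and handle. This point is on its axis 87 mm up. Leave it there.
- jar: black wax jar, 74 mm across, 114 mm high, origin under its centre; leave it alone.
- spool: thread spool, 45 mm across, 55 mm high, origin under its centre; leave it alone.
- cork: cork block 85 x 55 x 30 mm, origin under its centre; leave it alone.

How it is judged:
On the way, in this order (a step that is already met when the one before it is completed fails the run):
1. the stone leans on the rest against the bar, let go and at rest (distance between stone_centre and rest_seat below 0.022 m and angle between stone_centre's own z axis and vertical between 0.4 and 0.68 rad and angle between the x axis of stone_centre and the y axis of rest_seat, either way round below 0.2 rad and contact force between stone and the fingers below 0.1 N and linear speed of stone below 0.02 m/s), for 0.3 s.
2. the edge iron is drawn clear of the block (z of iron_tip in the frame of holder above 0.065 m and contact force between iron and the fingers above 0.5 N), for 0.2 s.
At the end, for the whole second after the job is handed in: Stone leans untouched on the rest: centre within 22 mm of rest_seat, slope 23-39 deg, under 11 deg askew. Edge iron held still by the fingers only, blade down, axis 30-60 deg from vertical, tip within 40 mm sideways of the stone's centre, 120-230 mm above the bench (distance between stone_centre and rest_seat below 0.022 m and angle between stone_centre's own z axis and vertical between 0.4 and 0.68 rad and angle between the x axis of stone_centre and the y axis of rest_seat, either way round below 0.2 rad and contact force between stone and the arm below 0.1 N and contact force between stone and the fingers below 0.1 N and horizontal distance between iron_tip and stone_centre below 0.04 m and height (world z) of iron_tip between 0.12 and 0.23 m and angle between iron_centre's own y axis and vertical between 0.52 and 1.05 rad and contact force between iron and the fingers above 0.5 N and contact force between iron and stone below 0.1 N and contact force between iron and rest below 0.1 N and contact force between iron and holder below 0.1 N and contact force between iron and jar below 0.1 N and contact force between iron and spool below 0.1 N and contact force between iron and cork below 0.1 N and linear speed of iron below 0.03 m/s and angular speed of iron below 0.2 rad/s); the arm keeps its last pose, push and grip.
It fails at once if the scraper is pulled out or knocked over (distance of scraper_centre from where it was at the start of the episode above 0.025 m or angle between scraper_centre's own y axis and vertical above 0.35 rad).
It fails at once if jar, spool or cork block is shifted (distance of any of jar, spool, cork from where it was at the start of the episode above 0.03 m).
It also fails if it takes over 58 s, if anything falls off the work surface, if the arm or the gripper's body presses on something with over 40 N, if the wrist force passes 120 N, or if a joint passes its speed limit or range.

ROBOT

A 6-joint arm with a two-finger parallel gripper is mounted at the origin on a cart in front of the work surface, level with it; the furniture and walls round the work are solid. World frame = base frame: x ahead of the robot, y to its left, z up, the work surface at z = 0. Lengths are in m, angles in rad, forces in N, time in s.
With the tool pointing down it reaches from about 0.35 to 0.775 m from the base axis. Payload 7.3 kg.
Tool frame: the origin (TCP) lies at the very end of the fingers, on their centre line; the grasp point (between the pads) lies 19 mm behind it; z points along the fingers, y is the line along which they close (so a half turn about z gives the same grasp; the last joint's range is limited). The gripper opens to 92 mm and grips with 3 to 60 N. Pads are 19 mm wide; open, the fingers measure 130 mm over their backs; the gripper's body (75 mm by 190 mm) begins 47 mm behind the grasp point.
Start: joints at [1.134, 0.342, 1.524, -0, 1.275, -0.146], TCP at [0.151, 0.503, 0.227] pointing down, gripper open.
Joint ranges: [-2.53, 2.53], [-0.77, 2.02], [0.04, 2.7], [-1, 4.14], [0.28, 2.66], [-3.11, 3.11]. Speed limits (rad/s): [2.57, 2.57, 3.14, 3.14, 3.14, 3.14].

INTERFACE

Orientations are given as [roll, pitch, yaw] about the fixed x, y, z axes, in that order (R = Rz(yaw) Ry(pitch) Rx(roll)).
In Python, from cell import robot, read_camera, get_calibration gives the robot as it stands. The module is installed in compiled form; this text tells all that it offers.
- The arm moves only by the tool send_rows, never from a script. Its argument "plan" is a list of rows, each a list of 2 entries, a list of its own where there are three numbers: the shift along the tool's x, y, z as a fraction of full scale, then the turn, a rotation vector about the tool's x, y, z as a fraction of full scale. A call has exactly 10 rows; each row shifts and turns the commanded pose from where the row before left it, along the tool's axes as they then stand; what a row does not reach is not made up. Full scale, the value 1, is 0.025 m for a shift and 90 degrees for a turn. A row lasts 1/8 s, in which the tool goes at most 62.5 mm and 10.7 degrees, less where a joint would pass 70% of its speed; a pose out of reach is approached as far as the arm can. A call with a number of a shift or a turn outside -1 to 1 is refused whole. A call with a gripper value outside its range is refused whole. "gripper" is the opening, from -1 (shut) to 1 (fully open), so that 0 is half open, set as the call begins (left out, the last holds). The fingers move at their own pace and stop on an object; "force" is the grip in N (left out, the last holds). Time passes only in rows, so rows that do not move let the fingers close, or fill a call up. It gives the time, the measured TCP pose, the force, the opening and the grip force at its end, in the units of the state.
- robot.observe(): the state, without advancing time (a new reading comes with each control period).
- read_camera(name): name is "scene" or "top" or "wrist"; returns (picture, depth): 420x560x3 uint8, blue, green, red; 420x560 float32, m along the optical axis (not along the pixel's ray), 0 where there is no reading.
- get_calibration(name): a dict with "intrinsics" (3x3 intrinsics, pixels), "rvec" (rotation vector, rad) and "tvec" (3), from world to camera coordinates, as OpenCV has them. Camera axes: x right, y down, z forward; pixel columns grow to the right and rows downward; lengths in m; the calibration is good to about 2 mm. A picture is of the moment at which its call begins: read the wrist's pose just before it. get_calibration takes no time and is no camera call; for the wrist camera it gives the pose at the moment of the call.
- robot.hand_in(): hands the job in; it is judged then, once.
The state is a dict: "time": time; "qpos": joint angles; "qvel": joint speeds; "joint_efforts": joint torques, N m; "tool_pos": TCP position; "tool_rot": TCP orientation; "contact_force": force on the tool from outside, world axes, zero at the start; "torque": the same for the moment, N m; "opening": finger opening in m; "grip_force": force on a finger pad.
Only numpy, scipy, OpenCV 4.12 (cv2) and the standard library are available. Lean on these libraries where they do the work, as an engineer would, in place of code of your own. Each camera call takes 0.05 s, during which the arm holds its last target. There are 200 camera calls.

## Working session

There is one attempt and no reset: what is moved stays moved. The work goes in short steps, Python scripts to look and compute and a tool call to move; the robot and the scene stay as the last step left them, time stands still between calls to the robot, and variables do not carry over. Pictures are saved under pics/ and viewed, at most 10 in all, crops included, and the job is handed in when it is done.

Besides the shell and the picture viewer there is one more tool, called after "Call:" in YAML: its name, and indented under it one key for each argument. send_rows: Moves the arm, as the interface text tells. Shift numbers are shares of 0.025 m and turn numbers shares of 90 degrees, none past 1 either way. Its arguments: {"type":"object","properties":{"plan":{"type":"array"},"gripper":{"type":"number"},"force":{"type":"number"}},"required":["plan"]}

```bash
mkdir -p pics; cat > h.py <<'E'
import numpy as np, cv2
from cell import robot, read_camera, get_calibration
from scipy.spatial.transform import Rotation as R
def cam(n):
    c=get_calibration(n); p,d=read_camera(n)
    return p,d,c
def cloud(d,c):
    K=c["intrinsics"];M=cv2.Rodrigues(np.array(c["rvec"],float))[0];t=np.array(c["tvec"],float).ravel()
    v,u=np.mgrid[0:d.shape[0],0:d.shape[1]]
    P=np.stack([(u-K[0][2])/K[0][0]*d,(v-K[1][2])/K[1][1]*d,d],-1)
    return (P-t)@M
E
python3 - <<'E'
from h import *
for n in("scene","top"):
    p,d,c=cam(n); cv2.imwrite(f"pics/{n}0.png",p); np.savez(f"{n}0.npz",p=p,d=d,W=cloud(d,c)); 
    print(n,c, (d>0).mean())
print(robot.observe())
E
```

```text
scene {'intrinsics': array([[483.9342943 ,   0.        , 287.92914913],
       [  0.        , 483.9342943 , 205.95631139],
       [  0.        ,   0.        ,   1.        ]]), 'rvec': array([ 0.70064922, -2.67745043,  1.01043919]), 'tvec': array([0.62906901, 0.1552051 , 0.93932015])} 0.9958418367346938
top {'intrinsics': array([[416.23605584,   0.        , 277.67578299],
       [  0.        , 416.23605584, 209.32620839],
       [  0.        ,   0.        ,   1.        ]]), 'rvec': array([ 2.21425046, -2.15944441,  0.06077363]), 'tvec': array([0.18124955, 0.60670078, 0.90423554])} 0.996016156462585
{'time': 0.1, 'qpos': array([ 1.13402094e+00,  3.42701434e-01,  1.52490749e+00, -3.16138029e-05,
        1.27537563e+00, -1.46010626e-01]), 'qvel': array([-1.06378007e-03, -2.00336630e-03, -2.86099315e-03,  6.01330647e-05,
       -2.75914123e-04,  3.03413073e-04]), 'joint_efforts': array([ 1.78195431e-03, -4.32006419e+01, -2.44690865e+01,  7.19262566e-02,
        5.25972841e-02, -1.07804146e-05]), 'tool_pos': array([0.1503531 , 0.50264409, 0.22609422]), 'tool_rot': array([-3.14021117e+00, -1.72600792e-04,  2.85083700e+00]), 'contact_force': array([-0.02527935, -1.12383197,  0.77219744]), 'torque': array([-0.03141248, -0.01870215, -0.00302989]), 'grip_force': 0.0, 'opening': 0.09176014262100766}
```

View pics/top0.png

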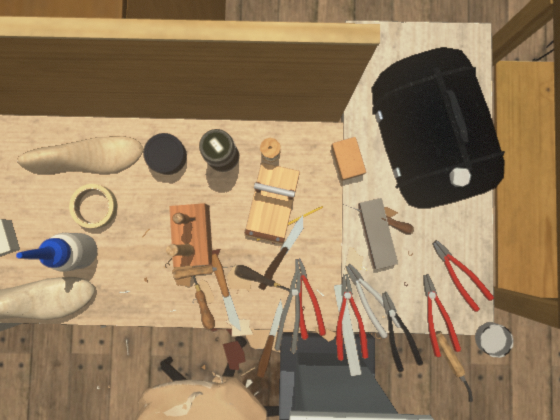

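View pics/scene0.png

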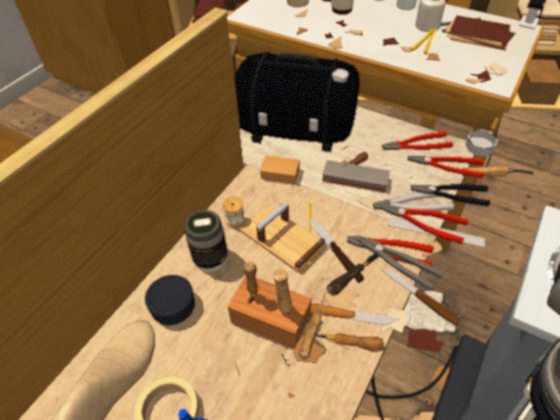

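The top view shows the stone at about (378,234), the rest at (272,205) with its bar near (275,188), the holder at (190,238), the spool at (270,148), the cork at (348,158) and the jar at (217,150). In the scene view the taller tool is at (283,290). Next I'll measure these.

```bash
python3 - <<'E'
from h import *
z=np.load("top0.npz");W=z["W"];p=z["p"]
def pts(u0,v0,u1,v1,lo,hi):
    w=W[v0:v1,u0:u1].reshape(-1,3); return w[(w[:,2]>lo)&(w[:,2]<hi)]
def rect(n,a):
    r=cv2.minAreaRect((a[:,:2]*1000).astype(np.float32)); print(n,len(a),np.round(r[0],1),np.round(r[1],1),round(r[2],1),"z",np.round(np.percentile(a[:,2],[5,50,95]),4), "box",np.round(cv2.boxPoints(r)).tolist())
rect("bench",pts(310,250,330,262,-.1,.1))
rect("stone",pts(350,190,400,275,.018,.032))
rect("rest board",pts(235,155,305,250,.006,.018))
rect("rest stop",pts(235,205,305,250,.019,.03))
rect("bar",pts(235,155,305,215,.05,.075))
rect("holder",pts(160,195,220,285,.052,.067))
rect("tools",pts(155,195,220,285,.085,.3))
rect("spool",pts(255,130,285,160,.045,.07))
rect("cork",pts(325,130,370,185,.022,.04))
rect("jar",pts(195,125,240,175,.1,.13))
for n in("top0","scene0"):
    W=np.load(n+".npz")["W"]
    h=W.reshape(-1,3)
    b=[]
    hc=pts(0,0,560,420,.085,.2)
    s=hc[(abs(hc[:,0]-0.56)<.4)]
    np.save(n+"_t.npy",s)
    print(n,len(s))
E
```

```text
bench 239 [501.5  99.7] [24.9 43.4] 1.5 z [-0.0031 -0.0005  0.002 ] box [[488.0, 121.0], [490.0, 78.0], [514.0, 78.0], [513.0, 122.0]]
stone 1668 [558.4 -38.4] [149.7  76.4] 14.5 z [0.0203 0.0236 0.0265] box [[476.0, -20.0], [496.0, -94.0], [640.0, -57.0], [621.0, 17.0]]
rest board 2821 [617.  210.4] [215.3 140.8] 8.9 z [0.0078 0.0108 0.0137] box [[500.0, 263.0], [522.0, 124.0], [734.0, 158.0], [712.0, 297.0]]
rest stop 215 [542.4 225.3] [89.6 12. ] 78.6 z [0.0199 0.0228 0.0257] box [[528.0, 183.0], [539.0, 180.0], [557.0, 268.0], [545.0, 270.0]]
bar 329 [670.3 225.6] [134.5  83.6] 27.0 z [0.0528 0.0593 0.0626] box [[591.0, 232.0], [629.0, 158.0], [749.0, 219.0], [711.0, 293.0]]
holder 1797 [540.9 383.9] [129.9  76. ] 5.9 z [0.0561 0.0589 0.0616] box [[472.0, 415.0], [480.0, 339.0], [609.0, 353.0], [602.0, 428.0]]
tools 422 [541.4 386.8] [83.5 27.4] 3.4 z [0.0921 0.1518 0.1766] box [[499.0, 398.0], [501.0, 371.0], [584.0, 376.0], [582.0, 403.0]]
spool 324 [733.1 217.2] [42.  41.1] 1.4 z [0.0505 0.054  0.0565] box [[712.0, 237.0], [713.0, 196.0], [755.0, 197.0], [754.0, 238.0]]
cork 955 [719.8  42.3] [85.  55.7] 17.0 z [0.026  0.0291 0.0317] box [[671.0, 57.0], [687.0, 3.0], [769.0, 28.0], [752.0, 81.0]]
jar 956 [722.  323.8] [69.  69.1] 3.1 z [0.1083 0.1119 0.1144] box [[686.0, 356.0], [689.0, 287.0], [758.0, 291.0], [755.0, 360.0]]
top0 25613
scene0 25821
```

```bash
python3 - <<'E'
from h import *
z=np.load("top0.npz");W=z["W"];p=z["p"].astype(int)
def rect(n,a):
    r=cv2.minAreaRect((a[:,:2]*1000).astype(np.float32)); print(n,len(a),np.round(r[0],1),np.round(r[1],1),round(r[2],1), "box",np.round(cv2.boxPoints(r)).tolist(),"med",np.round(np.median(a,0),4))
def big(m):
    m=cv2.morphologyEx(m.astype(np.uint8),cv2.MORPH_OPEN,np.ones((3,3)))
    n,l,s,c=cv2.connectedComponentsWithStats(m); return l==1+np.argmax(s[1:,4])
def reg(x0,x1,y0,y1,lo,hi): return (W[...,0]>x0)&(W[...,0]<x1)&(W[...,1]>y0)&(W[...,1]<y1)&(W[...,2]>lo)&(W[...,2]<hi)
sat=p.max(2)-p.min(2)
rect("stone",W[big(reg(.45,.66,-.11,.05,.015,.035)&(sat<45))])
rect("board",W[big(reg(.5,.73,.15,.28,.006,.03))])
rect("bar",W[big(reg(.58,.68,.15,.28,.045,.075)&(sat<60))])
w=W[reg(.5,.73,.15,.28,.056,.068)];rect("barz",w)
for n in("top0","scene0"):
    W=np.load(n+".npz")["W"]
    for nm,x0,x1 in(("A",.48,.54),("B",.545,.60)):
        w=W[reg(x0,x1,.34,.43,.085,.2)]
        print(n,nm,len(w),"top",np.round(np.percentile(w[:,2],98),4))
        for lo in(.085,.105,.125,.145,.165):
            q=w[(w[:,2]>lo)&(w[:,2]<lo+.02)]
            if len(q)>5: print("  ",lo,len(q),np.round(q.min(0)*1000),np.round(q.max(0)*1000),np.round(q.mean(0)*1000,1))
E
```

```text
stone 1583 [555.2 -26.4] [149.5  51.9] 14.3 box [[476.0, -20.0], [489.0, -70.0], [634.0, -33.0], [621.0, 17.0]] med [ 0.5545 -0.0255  0.0237]
board 2117 [571.1 205.8] [116.5 132.5] 78.6 box [[495.0, 162.0], [624.0, 136.0], [648.0, 250.0], [518.0, 276.0]] med [0.5789 0.2108 0.0111]
bar 276 [640.6 205.5] [87.8 16.7] 78.6 box [[624.0, 164.0], [640.0, 161.0], [657.0, 247.0], [641.0, 250.0]] med [0.6409 0.2049 0.0597]
barz 265 [677. 199.] [90.1 87.8] 78.2 box [[625.0, 164.0], [711.0, 146.0], [729.0, 234.0], [643.0, 252.0]] med [0.6416 0.2071 0.0598]
top0 A 263 top 0.1773
   0.085 36 [500. 371.  85.] [522. 384. 105.] [511.6 375.4  95.1]
   0.105 35 [501. 374. 106.] [521. 382. 125.] [510.9 376.6 115.6]
   0.125 33 [502. 375. 125.] [521. 383. 145.] [511.6 378.1 134.8]
   0.145 30 [503. 377. 145.] [522. 383. 164.] [512.7 378.9 154.2]
   0.165 129 [504. 377. 166.] [524. 399. 180.] [513.3 387.  174.8]
top0 B 159 top 0.1566
   0.085 27 [564. 376.  85.] [583. 388. 103.] [572.5 379.9  96.2]
   0.105 18 [564. 377. 105.] [580. 385. 117.] [571.5 380.3 110.4]
   0.125 9 [563. 375. 138.] [583. 381. 144.] [573.  377.3 141.4]
   0.145 105 [563. 376. 146.] [582. 397. 158.] [572.5 384.5 152.3]
scene0 A 518 top 0.179
   0.085 88 [500. 378.  85.] [521. 396. 104.] [507.2 390.8  94.4]
   0.105 89 [502. 379. 105.] [523. 397. 125.] [508.4 391.7 115. ]
   0.125 84 [503. 381. 125.] [521. 398. 145.] [509.  392.6 135.7]
   0.145 74 [504. 382. 145.] [521. 399. 165.] [509.4 393.8 155.1]
   0.165 183 [503. 378. 165.] [526. 400. 181.] [513.4 390.8 175.6]
scene0 B 333 top 0.1573
   0.085 70 [565. 380.  86.] [582. 397. 105.] [571.3 392.2  97.1]
   0.105 65 [567. 382. 105.] [583. 395. 125.] [572.3 391.1 113.5]
   0.125 58 [564. 380. 125.] [582. 397. 145.] [570.4 392.1 137. ]
   0.145 140 [565. 377. 145.] [584. 398. 158.] [573.3 388.9 153.4]
```

Call:
send_rows:
  plan:
    - [[0,0,0],[0,0,-0.086]]
    - [[0,0,0],[0,0,-0.086]]
    - [[0,0,0],[0,0,-0.086]]
    - [[0,0,0],[0,0,-0.086]]
    - [[-0.4,-0.98,0],[0,0,0]]
    - [[-0.4,-0.98,0],[0,0,0]]
    - [[-0.4,-0.98,0],[0,0,0]]
    - [[-0.4,-0.98,0],[0,0,0]]
    - [[-0.4,-0.98,0],[0,0,0]]
    - [[-0.4,-0.98,0],[0,0,0]]
  gripper: 1
  force: 40

```text
time: 1.35
tool_pos: [0.2453, 0.3745, 0.2264]
tool_rot: [-3.141, -0.0, -2.892]
contact_force: [-0.7, 0.4, -0.3]
opening: 0.0915
grip_force: 0.0
```

Call:
send_rows:
  plan:
    - [[-0.4,-0.98,0],[0,0,0]]
    - [[-0.4,-0.98,0],[0,0,0]]
    - [[-0.4,-0.98,0],[0,0,0]]
    - [[-0.4,-0.98,0],[0,0,0]]
    - [[-0.4,-0.98,0],[0,0,0]]
    - [[-0.4,-0.98,0],[0,0,0]]
    - [[-0.4,-0.98,0],[0,0,0]]
    - [[-0.4,-0.98,0],[0,0,0]]
    - [[-0.4,-0.98,0],[0,0,0]]
    - [[-0.4,-0.98,0],[0,0,0]]

```text
time: 2.6
tool_pos: [0.4026, 0.1618, 0.2265]
tool_rot: [3.141, -0.001, -2.892]
contact_force: [0.6, 0.1, -0.2]
opening: 0.0921
grip_force: 0.0
```

Call:
send_rows:
  plan:
    - [[-0.4,-0.98,0],[0,0,0]]
    - [[-0.4,-0.98,0],[0,0,0]]
    - [[-0.4,-0.98,0],[0,0,0]]
    - [[-0.4,-0.98,0],[0,0,0]]
    - [[-0.4,-0.98,0],[0,0,0]]
    - [[-0.4,-0.98,0],[0,0,0]]
    - [[-0.4,-0.98,0.8],[0,0,0]]
    - [[-0.4,-0.98,0.8],[0,0,0]]
    - [[-0.4,-0.98,0.8],[0,0,0]]
    - [[0,0,0],[0,0,0]]

```text
time: 3.85
tool_pos: [0.5435, -0.0298, 0.1647]
tool_rot: [3.14, -0.004, -2.894]
contact_force: [-0.5, -0.7, -0.3]
opening: 0.0919
grip_force: 0.0
```

```bash
cat >> h.py <<'E'
def to(pos,rpy=None):
    "tool-frame shift shares (and turn shares) from the measured pose to the target"
    s=robot.observe(); r=R.from_euler("xyz",s["tool_rot"])
    out=np.round(r.inv().apply(np.array(pos)-s["tool_pos"])/.025,3)
    print(round(s["time"],2),"pos",np.round(s["tool_pos"],4),"rpy",np.round(s["tool_rot"],3),"q",np.round(s["qpos"],2),"open",round(s["opening"],4),"grip",round(s["grip_force"],1),"F",np.round(s["contact_force"],1))
    print("shift shares",out)
    if rpy is not None: print("turn shares",np.round((r.inv()*R.from_euler("xyz",rpy)).as_rotvec()/(np.pi/2),4))
E
python3 - <<'E'
from h import *
to([.5436,-.0294,.004],[np.pi,0,3.391])
p,d,c=cam("wrist");W=cloud(d,c);cv2.imwrite("pics/w1.png",p)
m=(W[...,2]>.012)&(W[...,2]<.035)&((p.max(2).astype(int)-p.min(2))<45)&(d>0)
m=cv2.morphologyEx(m.astype(np.uint8),cv2.MORPH_OPEN,np.ones((5,5)))
n,l,s,cc=cv2.connectedComponentsWithStats(m);w=W[l==1+np.argmax(s[1:,4])]
r=cv2.minAreaRect((w[:,:2]*1000).astype(np.float32));print(r,np.median(w[:,2]))
E
```

```text
3.85 pos [ 0.5435 -0.0298  0.1647] rpy [ 3.14  -0.004 -2.894] q [-0.2   0.44  1.56 -0.    1.15 -2.01] open 0.0919 grip 0.0 F [-0.5 -0.7 -0.3]
shift shares [-3.100e-02  3.000e-03  6.427e+00]
turn shares [ 0.001  -0.0023 -0.0011]
((549.4750366210938, -29.22872543334961), (137.81959533691406, 52.31892013549805), 14.215194702148438) 0.02535460302069032
```

View pics/w1.png

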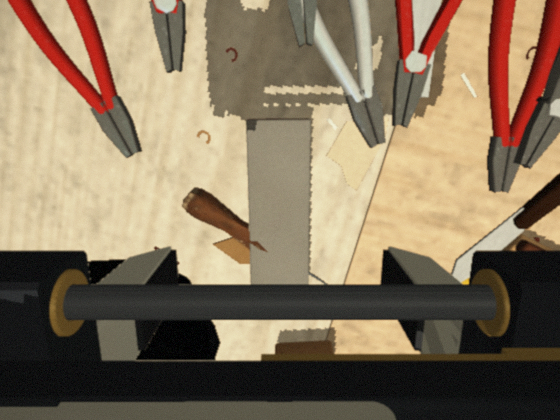

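The stone is squarely between the fingers. A brown handle beside it, at about (225,220), may be in the left finger's way, so I'll check its height.

```bash
python3 - <<'E'
from h import *
z=np.load("top0.npz");W=z["W"]
# stone frame: s along, t across (from stone centre)
u=np.array([.969,.247]);v=np.array([-.247,.969])
D=W[...,:2]-[.5552,-.0264];s=D@u;t=D@v
for side in(-1,1):
    print("side",side)
    for s0 in range(-80,80,10):
        row=[]
        for t0 in range(26,70,6):
            m=(s>s0/1e3)&(s<(s0+10)/1e3)&(side*t>t0/1e3)&(side*t<(t0+6)/1e3)
            row.append(int(1000*np.percentile(W[m][:,2],90)) if m.sum() else -99)
        print(s0,row)
E
```

```text
side -1
-80 [1, 0, 1, 0, 1, 0, 1, 2]
-70 [2, 1, 1, 2, 0, 2, 2, 1]
-60 [1, 0, 0, 1, 0, 2, 0, 1]
-50 [1, 1, 0, 0, 2, 2, 1, 1]
-40 [2, 1, 0, 1, 1, 1, 0, 2]
-30 [1, 0, 1, 1, 1, 0, 0, 1]
-20 [1, 0, 0, 1, 17, 21, 24, 23]
-10 [1, 0, 9, 20, 26, 27, 27, 26]
0 [1, 21, 22, 24, 25, 26, 23, 21]
10 [23, 22, 20, 20, 22, 17, 1, 1]
20 [24, 21, 17, 0, 2, 1, 1, 0]
30 [11, 5, 5, 4, 4, 2, 1, 126]
40 [5, 4, 5, 3, 0, 97, 138, 151]
50 [5, 3, 0, 1, 98, 130, 149, 158]
60 [2, 1, 1, 1, 121, 141, 157, 161]
70 [0, 0, 0, 98, 128, 150, 161, 167]
side 1
-80 [0, 1, 2, 1, 1, 12, 15, 15]
-70 [2, 1, 1, 0, 3, 2, 13, 14]
-60 [2, 1, 2, 3, 3, 3, 3, 10]
-50 [0, 0, 4, 4, 4, 5, 3, 3]
-40 [1, 1, 2, 0, 2, 3, 4, 3]
-30 [0, 0, 1, 1, 1, 3, 5, 4]
-20 [0, 0, 0, 1, 0, 0, 3, 0]
-10 [2, 1, 0, 1, 0, 1, 1, 2]
0 [1, 0, 1, 1, 1, 1, 1, 1]
10 [1, 0, 2, 1, 1, 1, 1, 2]
20 [1, 2, 1, 0, 1, 1, 0, 0]
30 [0, 0, 0, 1, 0, 1, 1, 0]
40 [0, 2, 1, 0, 1, 1, 2, 0]
50 [13, 3, 0, 0, 0, 1, 0, 2]
60 [2, 13, 11, 4, 1, 0, 2, 0]
70 [1, 0, 0, 3, 8, 1, 0, 1]
```

Call:
send_rows:
  plan:
    - [[0.46,0,0],[0,0,0]]
    - [[0.46,0,0],[0,0,0]]
    - [[0,0,1],[0,0,0]]
    - [[0,0,1],[0,0,0]]
    - [[0,0,1],[0,0,0]]
    - [[0,0,1],[0,0,0]]
    - [[0,0,1],[0,0,0]]
    - [[0,0,0.7],[0,0,0]]
    - [[0,0,0.6],[0,0,0]]
    - [[0,0,0],[0,0,0]]
  gripper: 0.5
  force: 60

```text
time: 5.15
tool_pos: [0.5209, -0.0342, 0.0089]
tool_rot: [3.141, -0.001, -2.892]
contact_force: [0.3, -0.3, -0.3]
opening: 0.0691
grip_force: 0.0
```

Call:
send_rows:
  plan:
    - [[0,0,0],[0,0,0]]
    - [[0,0,0],[0,0,0]]
    - [[0,0,0],[0,0,0]]
    - [[0,0,0],[0,0,0]]
    - [[0,0,0],[0,0,0]]
    - [[0,0,0],[0,0,0]]
    - [[0,0,0],[0,0,0]]
    - [[0,0,0],[0,0,0]]
    - [[0,0,-0.5],[0,0,0]]
    - [[0,0,-1],[0,0,0]]
  gripper: -0.2

```text
time: 6.4
tool_pos: [0.5203, -0.0341, 0.0462]
tool_rot: [3.14, -0.004, -2.892]
contact_force: [0.3, -0.1, -3.8]
opening: 0.0496
grip_force: 60.0
```

```bash
cat > g.py <<'E'
from h import *
a=np.deg2rad(-11.4);xr=np.array([np.cos(a),np.sin(a),0]);yr=np.array([-np.sin(a),np.cos(a),0]);zz=np.array([0,0,1.])
org=np.array([.6161,.2104,0]);seat=org-.0015*xr+.061*zz
b=np.pi/6;up=np.cos(b)*xr+np.sin(b)*zz;nn=-np.sin(b)*xr+np.cos(b)*zz
Rp=R.from_matrix(np.stack([-up,yr,-nn],1))
c_tool=np.array([-.0352,0,-.0036])
def place(upslope,lift): return seat+upslope*up+lift*zz-Rp.apply(c_tool)
E
python3 - <<'E'
from g import *
t=place(.003,.05);rpy=Rp.as_euler("xyz");print(t,rpy); to(t,rpy)
r=R.from_euler("xyz",robot.observe()["tool_rot"]); 
flat=R.from_matrix(np.stack([-xr,yr,-zz],1)); print("yaw part",(r.inv()*flat).as_rotvec()/(np.pi/2),"tilt",(flat.inv()*Rp).as_rotvec()/(np.pi/2))
E
```

```text
[0.58905822 0.21585258 0.09178231] [3.14159265 0.52359878 2.94262512]
6.4 pos [ 0.5203 -0.0341  0.0462] rpy [ 3.14  -0.004 -2.892] q [-0.21  0.55  1.75  0.    0.84 -2.03] open 0.0496 grip 60.0 F [ 0.3 -0.1 -3.8]
shift shares [-5.128  9.013 -1.823]
turn shares [ 0.0755 -0.3302  0.2788]
yaw part [ 0.00073048 -0.00254372  0.28554892] tilt [ 4.46830455e-18 -3.33333333e-01  1.78732182e-17]
```

Call:
send_rows:
  plan:
    - [[0,0,-1],[0,0,0]]
    - [[0,0,-1],[0,0,0]]
    - [[0,0,-1],[0,0,0]]
    - [[0,0,-1],[0,0,0]]
    - [[-0.5,0.9,0],[0,0,0]]
    - [[-0.5,0.9,0],[0,0,0]]
    - [[-0.5,0.9,0],[0,0,0]]
    - [[-0.5,0.9,0],[0,0,0]]
    - [[-0.5,0.9,0],[0,0,0]]
    - [[-0.5,0.9,0],[0,0,0]]

```text
time: 7.65
tool_pos: [0.5604, 0.1157, 0.1465]
tool_rot: [3.141, -0.002, -2.892]
contact_force: [0.2, -0.4, -5.0]
opening: 0.0495
grip_force: 60.0
```

Call:
send_rows:
  plan:
    - [[-0.5,0.9,0],[0,0,0]]
    - [[-0.5,0.9,0],[0,0,0]]
    - [[-0.5,0.9,0],[0,0,0]]
    - [[-0.5,0.9,0],[0,0,0.0715]]
    - [[0,0,0],[0,0,0.0715]]
    - [[0,0,0],[0,0,0.0715]]
    - [[0,0,0],[0,0,0.071]]
    - [[0,0,0],[0,-0.08,0]]
    - [[0,0,0],[0,-0.08,0]]
    - [[0,0,0],[0,-0.08,0]]

```text
time: 8.9
tool_pos: [0.5863, 0.2143, 0.1466]
tool_rot: [-3.141, 0.379, 2.943]
contact_force: [-0.1, -0.8, -4.2]
opening: 0.0497
grip_force: 60.0
```

Call:
send_rows:
  plan:
    - [[0,0,0],[0,-0.08,0]]
    - [[0,0,0],[0,-0.013,0]]
    - [[0,0,0],[0,0,0]]
    - [[0,0,0],[0,0,0]]
    - [[0,0,0],[0,0,0]]
    - [[0,0,0],[0,0,0]]
    - [[0,0,0],[0,0,0]]
    - [[0,0,0],[0,0,0]]
    - [[0,0,0],[0,0,0]]
    - [[0,0,0],[0,0,0]]

```text
time: 10.15
tool_pos: [0.5873, 0.2145, 0.1467]
tool_rot: [3.141, 0.523, 2.943]
contact_force: [0.6, -0.2, -4.7]
opening: 0.0497
grip_force: 60.0
```

```bash
python3 - <<'E'
from g import *
to(place(.003,.03),Rp.as_euler("xyz"))
p,d,c=cam("scene");W=cloud(d,c);cv2.imwrite("pics/s1.png",p);np.savez("s1.npz",p=p,W=W)
p,d,c=cam("top");W=cloud(d,c);cv2.imwrite("pics/t1.png",p);np.savez("t1.npz",p=p,W=W)
E
```

```text
10.15 pos [0.5873 0.2145 0.1467] rpy [3.141 0.523 2.943] q [ 0.36  0.43  1.77 -0.53  0.55 -0.61] open 0.0497 grip 60.0 F [ 0.6 -0.2 -4.7]
shift shares [1.448 0.069 2.626]
turn shares [ 0.0001 -0.0003  0.    ]
```

View pics/s1.png

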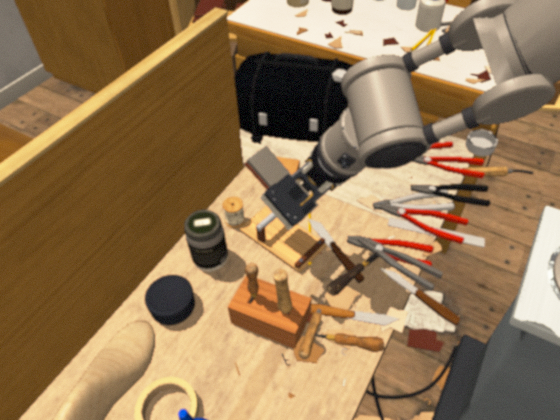

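The stone is held tilted: its upper end is at about (268,168) and its lower end at about (310,250), above the rest. I'll check its slope from the depth.

```bash
python3 - <<'E'
from g import *
for n,(v0,v1,u0,u1) in dict(s1=(155,182,255,283),t1=(150,215,225,330)).items():
    z=np.load(n+".npz");W=z["W"];p=z["p"].astype(int)
    r=R.from_euler("xyz",robot.observe()["tool_rot"]);tp=robot.observe()["tool_pos"]
    L=(W-tp)@r.as_matrix()
    m=(abs(L[...,1])<.024)&(L[...,0]<-.03)&(L[...,0]>-.14)&(abs(L[...,2]+.016)<.04)
    l=L[m]; 
    if len(l)<30: print(n,len(l)); continue
    print(n,len(l),"x min/max",np.round(np.percentile(l[:,0],[1,50,99]),4),"z",np.round(np.percentile(l[:,2],[5,50,95]),4))
    A=np.c_[l[:,0],l[:,1],np.ones(len(l))];x=np.linalg.lstsq(A,l[:,2],rcond=None)[0];print("plane z=a x+b y+c",np.round(x,4),"tilt deg",np.rad2deg(x[0]))
print(place(.003,.003)-robot.observe()["tool_pos"])
E
```

```text
s1 799 x min/max [-0.1105 -0.0776 -0.0443] z [-0.0158 -0.0134 -0.0111]
plane z=a x+b y+c [ 0.0123 -0.0027 -0.0125] tilt deg 0.7072449559066869
t1 1175 x min/max [-0.1086 -0.0749 -0.0307] z [-0.0155 -0.0133 -0.0013]
plane z=a x+b y+c [-0.0592  0.     -0.0166] tilt deg -3.390299331264561
[ 0.00174868  0.00140284 -0.10197347]
```

Call:
send_rows:
  plan:
    - [[0.33,0.012,0.575],[0,0,0]]
    - [[0.33,0.012,0.575],[0,0,0]]
    - [[0.33,0.012,0.575],[0,0,0]]
    - [[0.33,0.012,0.575],[0,0,0]]
    - [[0.33,0.012,0.575],[0,0,0]]
    - [[0.2,0,0.35],[0,0,0]]
    - [[0.115,0,0.21],[0,0,0]]
    - [[0,0,0],[0,0,0]]
    - [[0,0,0],[0,0,0]]
    - [[0,0,0],[0,0,0]]

```text
time: 11.5
tool_pos: [0.5883, 0.216, 0.0484]
tool_rot: [3.141, 0.524, 2.942]
contact_force: [0.6, -0.5, -3.6]
opening: 0.0494
grip_force: 60.0
```

```bash
sed -i 's/-.0352,0,-.0036/-.0354,0,-.0015/' g.py; python3 - <<'E'
from g import *
to(place(.003,.002),Rp.as_euler("xyz"))
E
```

```text
11.5 pos [0.5883 0.216  0.0484] rpy [3.141 0.524 2.942] q [ 0.37  0.59  1.85 -0.84  0.37 -0.26] open 0.0494 grip 60.0 F [ 0.6 -0.5 -3.6]
shift shares [0.073 0.002 0.092]
turn shares [ 0.0004  0.0002 -0.0002]
```

Call:
send_rows:
  plan:
    - [[0.025,0,0.04],[0,0,0]]
    - [[0.025,0,0.04],[0,0,0]]
    - [[0.025,0,0.04],[0,0,0]]
    - [[0,0,0],[0,0,0]]
    - [[0,0,0],[0,0,0]]
    - [[0,0,0],[0,0,0]]
    - [[0,0,0],[0,0,0]]
    - [[0,0,0],[0,0,0]]
    - [[0,0,0],[0,0,0]]
    - [[0,0,0],[0,0,0]]

```text
time: 12.75
tool_pos: [0.5878, 0.2159, 0.0443]
tool_rot: [3.141, 0.523, 2.943]
contact_force: [0.5, 0.4, -4.7]
opening: 0.0494
grip_force: 60.0
```

Call:
send_rows:
  plan:
    - [[0.02,0,0.035],[0,0,0]]
    - [[0.02,0,0.035],[0,0,0]]
    - [[0,0,0],[0,0,0]]
    - [[0,0,0],[0,0,0]]
    - [[0,0,0],[0,0,0]]
    - [[0,0,0],[0,0,0]]
    - [[0,0,0],[0,0,0]]
    - [[0,0,0],[0,0,0]]
    - [[0,0,0],[0,0,0]]
    - [[0,0,0],[0,0,0]]

```text
time: 14.0
tool_pos: [0.588, 0.2159, 0.0424]
tool_rot: [3.141, 0.523, 2.943]
contact_force: [-1.0, -1.1, 1.0]
opening: 0.0493
grip_force: 60.0
```

Contact with the rest: the force rose by about 5 N. Releasing and backing off along the fingers.

Call:
send_rows:
  plan:
    - [[0,0,0],[0,0,0]]
    - [[0,0,0],[0,0,0]]
    - [[0,0,0],[0,0,0]]
    - [[0,0,0],[0,0,0]]
    - [[0,0,0],[0,0,0]]
    - [[0,0,0],[0,0,0]]
    - [[0,0,-0.5],[0,0,0]]
    - [[0,0,-1],[0,0,0]]
    - [[0,0,-1],[0,0,0]]
    - [[0,0,-1],[0,0,0]]
  gripper: 0.5

```text
time: 15.25
tool_pos: [0.5442, 0.2247, 0.1194]
tool_rot: [3.141, 0.523, 2.943]
contact_force: [-0.1, -0.4, 0.1]
opening: 0.0688
grip_force: 0.0
```

Call:
send_rows:
  plan:
    - [[0,0,-1],[0,0,0]]
    - [[0,0,-1],[0,0,0]]
    - [[0,0,-1],[0,0,0]]
    - [[0,0,-1],[0,0,0]]
    - [[0,0,-1],[0,0.09,0]]
    - [[0,0,0],[0,0.09,0]]
    - [[0,0,0],[0,0.09,0]]
    - [[0,0,0],[0,0.063,0]]
    - [[0,0,0],[0,0,0]]
    - [[0,0,0],[0,0,0]]

```text
time: 16.5
tool_pos: [0.483, 0.237, 0.2264]
tool_rot: [3.141, 0.001, 2.943]
contact_force: [0.3, -1.2, -0.3]
opening: 0.0691
grip_force: 0.0
```

```bash
python3 - <<'E'
from g import *
to(seat)
for n in("top","scene"):
    p,d,c=cam(n);W=cloud(d,c);cv2.imwrite(f"pics/{n}2.png",p);np.savez(n+"2.npz",p=p,W=W)
    sat=p.max(2).astype(int)-p.min(2)
    L=(W-seat)@np.stack([up,yr,nn],1)
    m=(abs(L[...,0])<.1)&(abs(L[...,1])<.04)&(abs(L[...,2]-.0125)<.009)&(sat<60)
    l=L[m];r=cv2.minAreaRect((l[:,:2]*1000).astype(np.float32))
    x=np.linalg.lstsq(np.c_[l[:,:2],np.ones(len(l))],l[:,2],rcond=None)[0]
    print(n,len(l),r,"plane",np.round(x,4))
E
```

```text
16.5 pos [0.483  0.237  0.2264] rpy [3.141e+00 1.000e-03 2.943e+00] q [ 0.31  0.37  1.49 -0.    1.29 -1.06] open 0.0691 grip 0.0 F [ 0.3 -1.2 -0.3]
shift shares [-5.361e+00  5.000e-03  6.622e+00]
top 1620 ((-5.801994323730469, 2.7619285583496094), (164.8059539794922, 79.23849487304688), 2.015434980392456) plane [ 0.0254 -0.0049  0.0109]
scene 1754 ((-5.628532409667969, 0.48622894287109375), (163.1388702392578, 77.41121673583984), 0.5121391415596008) plane [ 0.0251 -0.0192  0.011 ]
```

View pics/scene2.png

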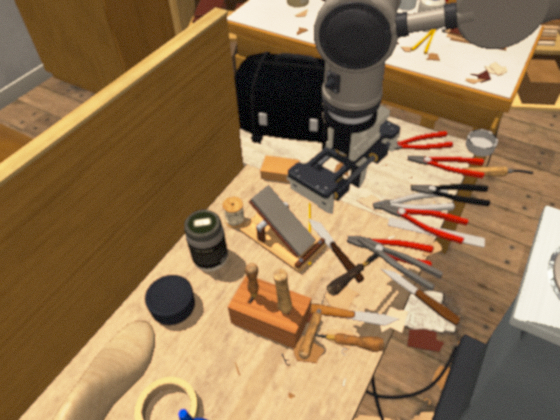

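The stone leans properly on the rest, running from about (265,195) to (310,255), with a slope near 31 degrees. Now the edge iron.

Call:
send_rows:
  plan:
    - [[0,0,0],[0,0,-0.0961]]
    - [[0,0,0],[0,0,-0.0961]]
    - [[-0.295,0.972,0],[0,0,0]]
    - [[-0.295,0.972,0],[0,0,0]]
    - [[-0.295,0.972,0],[0,0,0]]
    - [[-0.295,0.972,0],[0,0,0]]
    - [[-0.295,0.972,0],[0,0,0]]
    - [[-0.295,0.972,0],[0,0,0]]
    - [[0,0,0],[0,0,0]]
    - [[0,0,0],[0,0,0]]

```text
time: 17.85
tool_pos: [0.5122, 0.386, 0.2264]
tool_rot: [-3.141, 0.0, -3.038]
contact_force: [-0.4, -0.1, -0.6]
opening: 0.0689
grip_force: 0.0
```

```bash
python3 - <<'E'
from g import *
to([.512,.3865,.130],[np.pi,0,3.245])
p,d,c=cam("wrist");W=cloud(d,c);cv2.imwrite("pics/w3.png",p)
for lo in(.1,.12,.14,.16,.172):
    q=W[(W[...,2]>lo)&(W[...,2]<lo+.012)&(abs(W[...,0]-.512)<.03)&(abs(W[...,1]-.386)<.03)]
    if len(q)>5: print(lo,len(q),np.round(q.min(0)*1000),np.round(q.max(0)*1000))
E
```

```text
17.85 pos [0.5122 0.386  0.2264] rpy [-3.141  0.    -3.038] q [ 0.53  0.56  1.17 -0.    1.41 -1.15] open 0.0689 grip 0.0 F [-0.4 -0.1 -0.6]
shift shares [0.006 0.022 3.857]
turn shares [-0.0003  0.      0.0002]
0.1 124 [499. 372. 100.] [512. 394. 112.]
0.12 140 [500. 374. 120.] [513. 395. 132.]
0.14 165 [501. 376. 140.] [512. 396. 152.]
0.16 161 [501. 376. 160.] [514. 397. 172.]
0.172 1141 [502. 377. 172.] [524. 399. 180.]
```

View pics/w3.png

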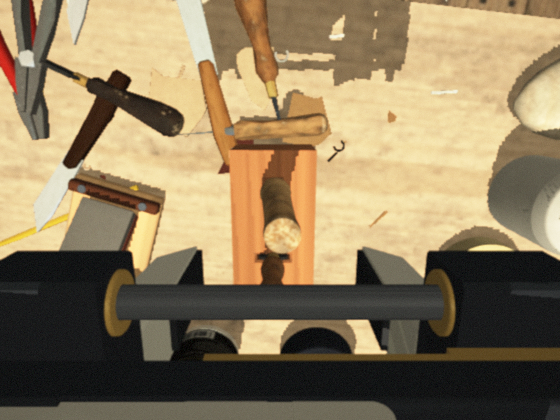

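The iron's handle top is at about (283,235), centred between the fingers; the scraper is at (272,262). Descending.

Call:
send_rows:
  plan:
    - [[0,0.01,0.8],[0,0,0]]
    - [[0,0.01,0.8],[0,0,0]]
    - [[0,0,0.8],[0,0,0]]
    - [[0,0,0.7],[0,0,0]]
    - [[0,0,0.5],[0,0,0]]
    - [[0,0,0.26],[0,0,0]]
    - [[0,0,0],[0,0,0]]
    - [[0,0,0],[0,0,0]]
    - [[0,0,0],[0,0,0]]
    - [[0,0,0],[0,0,0]]

```text
time: 19.15
tool_pos: [0.5129, 0.387, 0.1302]
tool_rot: [3.141, 0.001, -3.039]
contact_force: [0.2, -0.2, -0.1]
opening: 0.0688
grip_force: 0.0
```

Call:
send_rows:
  plan:
    - [[0,0,0],[0,0,0]]
    - [[0,0,0],[0,0,0]]
    - [[0,0,0],[0,0,0]]
    - [[0,0,0],[0,0,0]]
    - [[0,0,0],[0,0,0]]
    - [[0,0,0],[0,0,0]]
    - [[0,0,0],[0,0,0]]
    - [[0,0,0],[0,0,0]]
    - [[0,0,0],[0,0,0]]
    - [[0,0,0],[0,0,0]]
  gripper: -1
  force: 25

```text
time: 20.4
tool_pos: [0.5129, 0.386, 0.1298]
tool_rot: [-3.14, -0.0, -3.039]
contact_force: [0.6, -4.9, 1.2]
opening: 0.0237
grip_force: 24.6
```

Call:
send_rows:
  plan:
    - [[0,0,-0.3],[0,0,0]]
    - [[0,0,-0.4],[0,0,0]]
    - [[0,0,-0.5],[0,0,0]]
    - [[0,0,-0.5],[0,0,0]]
    - [[0,0,-0.5],[0,0,0]]
    - [[0,0,-0.6],[0,0,0]]
    - [[0,0,-0.8],[0,0,0]]
    - [[0,0,-0.8],[0,0,0]]
    - [[0,0,-0.8],[0,0,0]]
    - [[0,0,-0.4],[0,0,0]]
  force: 40

```text
time: 21.65
tool_pos: [0.513, 0.3872, 0.2718]
tool_rot: [3.14, 0.002, -3.039]
contact_force: [-0.6, 0.3, -0.7]
opening: 0.0231
grip_force: 39.4
```

```bash
python3 - <<'E'
from g import *
hx=np.array([np.cos(.103),np.sin(.103),0]);hy=np.array([-hx[1],hx[0],0])
th=np.pi/4;tz=np.sin(th)*hx-np.cos(th)*zz
Rf=R.from_matrix(np.stack([np.cross(hy,tz),hy,tz],1))
d=(.130-.018)
tip=np.array([*(seat[:2]+.0026*xr[:2]),.175])
print("TCP",tip-d*tz);to(tip-d*tz,Rf.as_euler("xyz"))
p,dd,c=cam("scene");cv2.imwrite("pics/s4.png",p);W=cloud(dd,c);s=robot.observe()
L=(W-s["tool_pos"])@R.from_euler("xyz",s["tool_rot"]).as_matrix()
m=(abs(L[...,0])<.03)&(abs(L[...,1])<.03)&(L[...,2]>.01)&(L[...,2]<.125)
l=L[m];print(len(l),"z max",l[:,2].max() if len(l) else None)
for a in np.arange(.01,.12,.02):
    q=l[(l[:,2]>a)&(l[:,2]<a+.02)]
    if len(q): print(round(a,2),len(q),np.round(q.min(0),4),np.round(q.max(0),4))
E
```

```text
TCP [0.53840206 0.20203981 0.25419596]
21.65 pos [0.513  0.3872 0.2718] rpy [ 3.140e+00  2.000e-03 -3.039e+00] q [ 0.53  0.54  1.08  0.    1.51 -1.15] open 0.0231 grip 39.4 F [-0.6  0.3 -0.7]
shift shares [-0.246 -7.474  0.694]
turn shares [ 8.000e-04 -4.986e-01 -3.000e-04]
322 z max 0.11252655793894802
0.01 96 [ 0.0002 -0.005   0.0104] [0.0119 0.0113 0.0299]
0.03 111 [-0.0017 -0.0075  0.0304] [0.0146 0.0119 0.0497]
0.05 55 [-0.0064 -0.0041  0.0501] [0.0136 0.0121 0.0619]
0.07 34 [-0.0007 -0.0035  0.0705] [0.007  0.0049 0.0896]
0.09 25 [-0.0014 -0.0047  0.0905] [0.0063 0.0017 0.1056]
0.11 1 [ 0.0028 -0.0021  0.1125] [ 0.0028 -0.0021  0.1125]
```

View pics/s4.png

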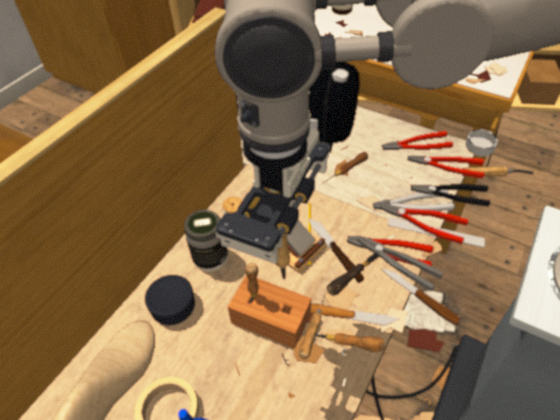

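The iron hangs straight below the fingers at about (284,255) in the picture, clear of the block, and the scraper is still in place. Moving over the stone and tilting.

Call:
send_rows:
  plan:
    - [[-0.03,-0.5,0],[0,0,0]]
    - [[-0.03,-0.9,0],[0,0,0]]
    - [[-0.03,-0.9,0],[0,0,0]]
    - [[-0.03,-0.9,0],[0,0,0]]
    - [[-0.03,-0.9,0],[0,0,0]]
    - [[-0.03,-0.9,0],[0,0,0]]
    - [[-0.03,-0.9,0],[0,0,0]]
    - [[-0.03,-0.9,0],[0,0,0]]
    - [[0,-0.67,0],[0,0,0]]
    - [[0,0,0],[0,0,0]]

```text
time: 22.95
tool_pos: [0.5381, 0.2005, 0.2699]
tool_rot: [3.141, 0.0, -3.04]
contact_force: [-0.4, 1.2, -1.3]
opening: 0.0234
grip_force: 39.4
```

Call:
send_rows:
  plan:
    - [[0,0,0],[0,-0.07,0]]
    - [[0,0,0],[0,-0.09,0]]
    - [[0,0,0],[0,-0.09,0]]
    - [[0,0,0],[0,-0.09,0]]
    - [[0,0,0],[0,-0.09,0]]
    - [[0,0,0],[0,-0.07,0]]
    - [[0.16,0,0.16],[0,0,0]]
    - [[0.16,0,0.16],[0,0,0]]
    - [[0.16,0,0.16],[0,0,0]]
    - [[0,0,0],[0,0,0]]

```text
time: 24.2
tool_pos: [0.5382, 0.204, 0.257]
tool_rot: [-3.137, 0.779, -3.039]
contact_force: [0.5, -0.1, -0.8]
opening: 0.0229
grip_force: 39.4
```

```bash
python3 - <<'E'
from g import *
s=robot.observe();print({k:np.round(v,3) for k,v in s.items() if k in("time","tool_pos","tool_rot","qpos","contact_force","grip_force","opening")})
r=R.from_euler("xyz",s["tool_rot"]);tz=r.as_matrix()[:,2]
print("tip est",s["tool_pos"]+.112*tz,"seat",seat,"tilt",np.rad2deg(np.arccos(-tz[2])))
for n in("scene","top"):
    p,dd,c=cam(n);W=cloud(dd,c);cv2.imwrite(f"pics/{n}5.png",p)
    L=(W-s["tool_pos"])@r.as_matrix()
    m=(abs(L[...,0])<.03)&(abs(L[...,1])<.03)&(L[...,2]>.01)&(L[...,2]<.13)
    l=L[m];print(n,len(l),"zmax",np.sort(l[:,2])[-4:], "axis near tip",np.round(l[l[:,2]>.08].mean(0),4))
    sat=p.max(2).astype(int)-p.min(2)
    L=(W-seat)@np.stack([up,yr,nn],1)
    m=(abs(L[...,0])<.1)&(abs(L[...,1])<.03)&(abs(L[...,2]-.0125)<.009)&(sat<60)
    l=L[m];print(" stone",len(l),np.round(np.percentile(l,[1,99],axis=0),4))
E
```

```text
{'time': np.float64(24.2), 'qpos': array([ 0.313,  0.12 ,  2.014, -0.572,  0.284, -0.866]), 'tool_pos': array([0.538, 0.204, 0.257]), 'tool_rot': array([-3.137,  0.779, -3.039]), 'contact_force': array([ 0.535, -0.071, -0.789]), 'grip_force': np.float64(39.408), 'opening': np.float64(0.023)}
tip est [0.61649037 0.21150831 0.1773211 ] seat [0.61462959 0.21069649 0.061     ] tilt 44.62107585790043
scene 355 zmax [0.10592256 0.10857001 0.1095043  0.11198398] axis near tip [0.0007 0.0005 0.0925]
 stone 1742 [[-0.0841 -0.0225  0.0039]
 [ 0.0741  0.0268  0.0158]]
top 330 zmax [0.10590487 0.10630127 0.10861665 0.11090743] axis near tip [ 0.0021 -0.0017  0.0941]
 stone 1190 [[-0.0849 -0.024   0.0044]
 [ 0.0751  0.0248  0.0154]]
```

View pics/scene5.png

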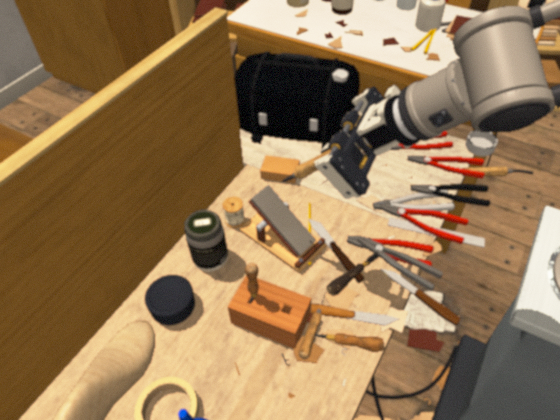

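All is in place, but joint 5 (0.284) sits right at its limit of 0.28, so I'll ease the tilt back by 5 degrees.

Call:
send_rows:
  plan:
    - [[0,0,0],[0,0.02,0]]
    - [[-0.1,0,0],[0,0.02,0]]
    - [[-0.1,0,0],[0,0.02,0]]
    - [[-0.1,0,0],[0,0,0]]
    - [[0,0,0],[0,0,0]]
    - [[0,0,0],[0,0,0]]
    - [[0,0,0],[0,0,0]]
    - [[0,0,0],[0,0,0]]
    - [[0,0,0],[0,0,0]]
    - [[0,0,0],[0,0,0]]

```text
time: 25.55
tool_pos: [0.5432, 0.2045, 0.2621]
tool_rot: [-3.137, 0.685, -3.039]
contact_force: [-0.4, -0.2, -1.2]
opening: 0.0229
grip_force: 39.4
```

```bash
python3 - <<'E'
from g import *
s=robot.observe();r=R.from_euler("xyz",s["tool_rot"]);tz=r.as_matrix()[:,2];tip=s["tool_pos"]+.112*tz
t=np.rad2deg(np.arccos(-tz[2]))
print("q",np.round(s["qpos"],3),"v",abs(s["qvel"]).max(),"grip",s["grip_force"],"tip",tip,"tilt",t)
if 35<t<50 and np.hypot(*(tip-seat)[:2])<.02 and .14<tip[2]<.21 and s["qpos"][4]>.29: print(robot.hand_in())
E
```

```text
q [ 0.298  0.132  1.918 -0.307  0.435 -1.138] v 0.00297213972085967 grip 39.40789202453743 tip [0.61377731 0.2112618  0.17532585] tilt 39.25505747523276
the job is handed in; nothing more can be done
None
```

The job is handed in at about 25.6 s of the 58 s allowed, with no verdict returned: the stone leans on its rest at about 31°, and the edge iron is held still at about 39° from vertical, its tip roughly 10 cm above the middle of the stone.

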